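Load the weld fixture and hold its locating cover down

TASK

Lay the copper backing coupon flat and square in the pocket between the blue corner locators of the weld fixture and let go of it. Then take the aluminium cover by its red handle, slide it over the fixture's brass locating pin, yellow end at the pin end, until its hidden hole drops on and the cover lies flat on the coupon. Finish while still gripping the handle and pressing the cover down on the coupon with a steady push of about 15 N, as for tack welding: do not let go, and leave the other things on the bench where they are.

Things in the scene. Friction and masses are not known exactly. Their poses are not given: they have to be found in the camera images.
- fixture: Fixed weld fixture: dark steel base 200 (x) x 90 (y) x 15 mm high; origin at the centre of its underside, z up, x along its length towards the pin end. The pocket is in its -x half; in its +x half is an aluminium block (x 20 to 74 mm, y +-20 mm, top 20 mm above the table) with a brass locating pin on it.
- pin_slot (a point): Middle of the slot in which the pin is bolted: fixture x = 35, y = 0, 20 mm high. The pin (12 mm diameter, bevelled, tip 37 mm above the table) stands fixed on the centre line up to 8 mm either way in x: not reported, to be seen beforehand or felt. The cover rides on the tip, underside 37 mm above the table, until its hole meets the pin; then it drops to 25 mm.
- pocket (a point): Centre of the pocket floor: fixture x = -35, y = 0, 15 mm above the table; axes as the fixture. 85 (x) x 55 (y) mm between four blue L-shaped corner locators rising 8 to 9 mm above the floor, their tops bevelled inward. The middle 59 mm of both long sides (those facing +y and -y) is open, so fingers can go down there beside the coupon.
- coupon: Copper-coloured flat bar, 80 (x) x 50 (y) x 10 mm, 0.33 kg give or take a fifth, lying flat on the table; origin at the centre of its underside. Either way round will do. In the pocket its underside is 15 mm and its top 25 mm above the table.
- cover: Aluminium jig cover: plate 150 (x) x 56 (y) x 20 mm, 0.5 kg give or take a fifth, lying flat, hole downwards; origin at the centre of its underside. Red upright handle at x = -10 mm: 22 (x) x 44 (y) mm, 20 to 65 mm above the underside. Its +x end, with a yellow stripe and a brass disc above the hole, goes to the fixture's +x (pin) end. Home, its underside lies on the coupon.
- cover_grip (a point): A good place to grip the red handle, on its axis: cover x = -10 mm, y = 0, 44 mm above the underside (24 mm above the plate). Gripped across its 22 mm (along cover x) the cover stays level. A hard push on the pin can tilt it in the fingers; gripped anew once it lies on the coupon it is flat. Still gripped near here at the end.
- cover_hole (a point): Centre of the mouth of the cover's blind hole, in its underside: cover x = 50 mm, y = 0, z = 0. It opens downwards, 16 mm diameter, 15 mm deep, mouth bevelled by 2 mm.
- plates: Bystander, to be left where it is: stack of three dark steel plates, 90 x 65 mm, 18 mm high.
- hammer: Bystander, to be left where it is: hammer lying flat.
- wrench: Bystander, to be left where it is: steel wrench lying flat, in front of the robot.
- brush: Bystander, to be left where it is: brush lying flat.
- spray: Bystander, to be left where it is: green spray can, 56 mm diameter, 150 mm tall, standing.
- magnet_square: Bystander, to be left where it is: red L-shaped magnetic square, 90 mm legs, 14 mm high.
- locking_pliers: Bystander, to be left where it is: steel locking pliers lying flat, about 210 mm long.
Mind the look-alikes: they are no part of the job. What is shaped like the cover but pink or purple is not meant. Several things look just like the coupon: the one meant starts farthest to the robot's right.

How it is judged:
By the outcome, as a careful person would: the job done as asked, in the order asked, and still so for the second after the job is handed in, while the arm keeps its last pose, push and grip.
It also fails if it takes over 72 s, if anything falls off the work surface, if the arm or the gripper's body presses on something with over 40 N, if the wrist force passes 120 N, or if a joint passes its speed limit or range.

ROBOT

A 7-joint arm with a two-finger parallel gripper is mounted at the origin on the work surface. World frame = base frame: x ahead of the robot, y to its left, z up, the work surface at z = 0. Lengths are in mm, angles in degrees, forces in N, time in s.
With the tool pointing down it reaches from about 350 to 900 mm from the base axis. Payload 8.1 kg.
Tool frame: the origin (TCP) lies between the finger pads; the fingertips stand 25 mm ahead of it and the grasp point (between the pads) lies 6 mm ahead of it (robot.tip_reach is the distance from the TCP to the fingertips, in mm); z points along the fingers, y is the line along which they close (so a half turn about z gives the same grasp; the last joint's range is limited). The gripper opens to 85 mm and grips with 20 to 120 N. Pads are 22 mm wide; open, the fingers measure 114 mm over their backs; the gripper's body (76 mm by 85 mm) begins 54 mm behind the grasp point. The pads swing forward as they close: fully open they stand 13 mm farther back than shut.
Start: joints at [60.756, 24.895, 1.432, 90.138, -0.665, 64.973, -4.303], TCP at [247.848, -573.77, 256.323] pointing down, gripper open.
Joint ranges: [-149.89, 149.89], [-25.12, 119.58], [-72.63, 75.52], [4.76, 147.25], [-75.54, 255.54], [6.69, 114.76], [-157.13, 157.13]. Speed limits (degrees/s): [127.2, 127.2, 172.46, 172.46, 180, 180, 180].

INTERFACE

Orientations are given as a 3x3 rotation matrix whose columns are the frame's x, y, z axes.
In Python, from bench import robot gives the robot as it stands. The module is installed in compiled form; this text tells all that it offers.
- The arm moves only by the tool apply_moves, never from a script. Its argument "deltas" is a list of rows, each a list of 7 numbers: the shift along the tool's x, y, z in mm, then the turn, a rotation vector about the tool's x, y, z in degrees, then the opening in per cent of the stroke, from 0 (shut) to 100 (fully open). A call has 1 to 12 rows; each row is the pose to reach, as a shift and turn from the pose commanded when the call began, along the tool's axes at that moment; what a row does not reach only later rows make up. A row lasts 1/10 s, in which the tool goes at most 50 mm and 8.59 degrees, less where a joint would pass 70% of its speed; a pose out of reach is approached as far as the arm can. A call with a gripper value outside its range is refused whole. The fingers move at their own pace and stop on an object; "newtons" is the grip in N (left out, the last holds). Time passes only in rows, so rows that repeat a pose let the fingers close. It gives the time, the measured TCP pose, the force, the opening and the grip force at its end, in the units of the state.
- robot.state(): the state, without advancing time (a new reading comes with each control period).
- robot.snapshot(name): name is "scene" or "top" or "wrist"; returns a dict with "image" (400x640x3 uint8, red, green, blue), "z_map" (400x640 float32, mm along the optical axis (not along the pixel's ray), 0 where there is no reading), "fov_y" (degrees; the focal length in pixels is half the picture's height over the tangent of half this angle, whatever the lens; pixels are square), "cx", "cy" (the principal point, pixels), "R" (3x3) and "t" (3): a world point X has camera coordinates R X + t; the wrist camera has in their place "tool_from_camera" (4x4, takes a point from camera to tool coordinates, whose origin is the TCP and whose axes are the flange's). Camera axes: x right, y down, z forward; pixel columns grow to the right and rows downward; lengths in mm; the calibration is good to about 2 mm. A picture is of the moment at which its call begins: read the wrist's pose just before it.
- robot.close_job(): hands the job in; it is judged then, once.
The state is a dict: "time": time; "joint_positions": joint angles; "qvel": joint speeds; "joint_torque": joint torques, N m; "ee_pos": TCP position; "orientation": TCP orientation; "wrist_force": force on the tool from outside, world axes, zero at the start; "torque": the same for the moment, N m; "gripper_width": finger opening in mm; "gripper_force": force on a finger pad.
Only numpy, scipy, OpenCV 4.12 (cv2) and the standard library are available. Lean on these libraries where they do the work, as an engineer would, in place of code of your own. Each camera call takes 0.05 s, during which the arm holds its last target. There are 200 camera calls.

## Working session

There is one attempt and no reset: what is moved stays moved. The work goes in short steps, Python scripts to look and compute and a tool call to move; the robot and the scene stay as the last step left them, time stands still between calls to the robot, and variables do not carry over. Pictures are saved under pics/ and viewed, at most 10 in all, crops included, and the job is handed in when it is done.

Besides the shell and the picture viewer there is one more tool, called as name(argument=value, ...) on one line, values as JSON. apply_moves: Moves the arm, as the interface text tells. Its arguments: {"type":"object","properties":{"deltas":{"type":"array"},"newtons":{"type":"number"}},"required":["deltas"]}

```bash
mkdir -p pics; cat > h.py <<'E'
import numpy as np, cv2
from bench import robot
def snap(n):
    s=robot.state(); d=robot.snapshot(n)
    f=200/np.tan(np.radians(d['fov_y'])/2); d['f']=f
    if n=='wrist':
        T=np.array(d['tool_from_camera']); Rt=np.array(s['orientation']).reshape(3,3)
        d['Rw']=Rt@T[:3,:3]; d['o']=np.array(s['ee_pos'])+Rt@T[:3,3]
    else:
        R=np.array(d['R']); d['Rw']=R.T; d['o']=-R.T@np.array(d['t'])
    return d
def ray(d,uv,z):
    uv=np.atleast_2d(np.array(uv,float)); v=np.c_[(uv[:,0]-d['cx'])/d['f'],(uv[:,1]-d['cy'])/d['f'],np.ones(len(uv))]@d['Rw'].T
    return d['o']+v*((z-d['o'][2])/v[:,2])[:,None]
def cloud(d):
    v,u=np.mgrid[:400,:640]; z=d['z_map']
    P=np.stack([(u-d['cx'])/d['f']*z,(v-d['cy'])/d['f']*z,z],-1)@d['Rw'].T+d['o']
    P[z<=0]=np.nan; return P
def save(d,n,s=1.25): cv2.imwrite('pics/'+n,cv2.resize(d['image'][:,:,::-1],None,fx=s,fy=s))
E
python3 - <<'E'
from h import *
import pickle
for n in ('top','scene'):
    d=snap(n); save(d,n+'.png'); pickle.dump(d,open(n+'.pkl','wb')); print(n,d['o'],d['Rw'].round(3).tolist(),d['f'])
s=robot.state(); print(s['orientation'],s['time'],s['wrist_force'],robot.tip_reach)
E
```

```text
top [ 437.04609642   20.77317081 1125.99407214] [[-0.012, -0.998, 0.056], [-1.0, 0.011, -0.021], [0.02, -0.056, -0.998]] 424.36153547818276
scene [1391.06054954  200.37793581 1300.29408698] [[-0.22, 0.793, -0.568], [0.975, 0.182, -0.124], [0.005, -0.581, -0.814]] 511.24060781509013
[[ 9.18022587e-01  3.96527499e-01 -6.88187217e-04]
 [ 3.96528070e-01 -9.18021767e-01  1.23510270e-03]
 [-1.42018661e-04 -1.40673772e-03 -9.99999000e-01]] 0.1 [ 0.0617193  -0.23552027  0.04679601] 25.0
```

View pics/top.png

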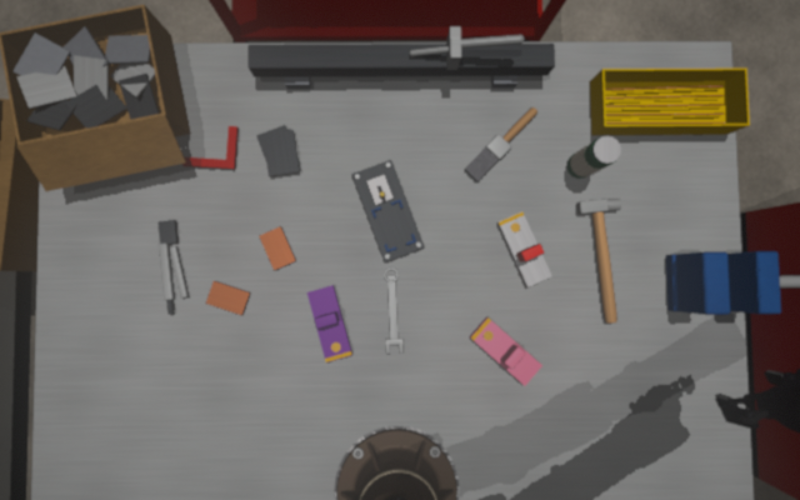

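View pics/scene.png

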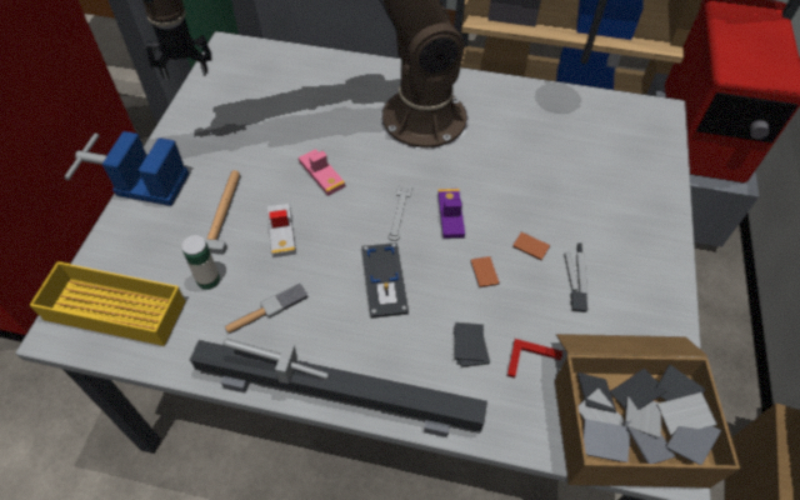

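Top view (800x500 scaling): coupon candidates are at (277,248) and (228,298). The image's right is the robot's right, so (277,248) fits so far. The silver cover with the red handle is at (525,250), with its yellow end at (513,222). The fixture is at (388,210), with the pin end up at (380,190). The purple (330,323) and pink (506,350) covers are decoys. Next I'll check the masks for hidden copper pieces and enlarge the coupon candidate.

```bash
cat > m.py <<'E'
from h import *
import pickle
def rects(d,lo,hi,z,amin=60,roi=None):
    hsv=cv2.cvtColor(d['image'],cv2.COLOR_RGB2HSV); m=cv2.inRange(hsv,lo,hi)
    if roi is not None:
        k=np.zeros_like(m); k[roi[1]:roi[3],roi[0]:roi[2]]=255; m&=k
    out=[]
    for c in cv2.findContours(m,cv2.RETR_EXTERNAL,cv2.CHAIN_APPROX_NONE)[0]:
        if cv2.contourArea(c)<amin: continue
        w=ray(d,c[:,0,:],z)[:,:2].astype(np.float32); r=cv2.minAreaRect(w); out.append((c[:,0].mean(0).round(0),np.round(r[0],1),np.round(r[1],1),round(r[2],1)))
    return out
E
python3 - <<'E'
from m import *
t=pickle.load(open('top.pkl','rb')); s=pickle.load(open('scene.pkl','rb'))
for n,d in (('top',t),('scene',s)):
    print(n); 
    for nm,lo,hi,z in (('copper',(4,110,60),(14,255,255),10),('yellow',(17,120,100),(28,255,255),20),('red',(0,170,90),(3,255,255),65),('blue',(105,100,40),(125,255,160),23)):
        for r in rects(d,lo,hi,z,12): print(nm,*r)
P=cloud(t); print('dep',P[198,222],P[215,420])
hsv=cv2.cvtColor(t['image'],cv2.COLOR_RGB2HSV); print(hsv[198,222],hsv[238,183])
# dark fixture
for r in rects(t,(0,0,0),(180,130,85),15,800,(270,120,350,215)): print('fix',*r)
for r in rects(t,(0,0,160),(180,40,255),20,200,(390,160,450,235)): print('cov',*r)
a=cv2.resize(t['image'][150:270,140:300],None,fx=3,fy=3,interpolation=2)
b=cv2.resize(t['image'][120:240,270:360],None,fx=3,fy=3,interpolation=2)
cv2.imwrite('pics/crop.png',np.hstack([a,b])[:,:,::-1])
E
```

```text
top
copper [182. 238.] [398.5 347.2] [77.4 46.5] 70.9
copper [222. 198.] [501.3 244.6] [77.9 47.5] 23.5
yellow [270. 285.] [275.4 116.9] [ 6.3 51. ] 15.0
yellow [268. 278.] [294.9 122.1] [12.9 12.8] 89.2
yellow [390. 268.] [ 314.8 -194.1] [13.1 10.3] 89.2
yellow [384. 263.] [ 328.3 -178.4] [ 6.  53.5] 47.1
yellow [412. 182.] [ 539.7 -255.7] [13.  13.2] 44.0
yellow [408. 175.] [ 557.8 -246.6] [ 5.6 54.8] 23.3
yellow [  2. 167.] [587.7 807.4] [36.6 10.2] 1.6
yellow [  4. 138.] [664.4 804.5] [60.1 20.5] 1.6
yellow [540.  78.] [ 815.8 -608.3] [126.9 317.1] 0.3
red [425. 202.] [ 484.3 -277.8] [16.5 37.5] 23.1
red [179. 123.] [704.5 351.6] [62.8 79.3] 86.0
red [431.   6.] [ 990.1 -306.3] [ 7.8 31.9] 88.5
blue [539. 226.] [ 420.5 -586.7] [ 10.6 112.7] 87.6
blue [592. 226.] [ 417.5 -727.9] [129.6 166.9] 0.6
scene
copper [388. 217.] [505.6 245. ] [78.6 46.4] 24.0
copper [425. 197.] [403.3 347.8] [75.8 48.6] 69.4
yellow [ 84. 239.] [ 782.3 -611.1] [318.2 136.2] 89.2
yellow [226. 200.] [ 560.7 -247. ] [ 6.4 49.3] 23.8
red [421. 283.] [749.1 371.4] [86.1 85.1] 86.8
red [222. 172.] [ 492.3 -275.7] [24.1 37. ] 29.2
red [602.  39.] [-473.   938.5] [260.5 436.6] 90.0
blue [299. 224.] [594.6  -7.1] [14.1 20.9] 12.9
blue [315. 222.] [580.4  38.8] [14.8 25.6] 56.4
blue [296. 201.] [518.  -36.1] [13.9 21.5] 55.8
blue [116. 134.] [ 381.3 -692.7] [244.2 220.3] 89.8
blue [468.  54.] [-306.1  447.3] [166.7 165.7] 89.9
blue [496.  14.] [-594.9  548.5] [118.4 242. ] 81.2
blue [469.  11.] [-578.1  438.6] [ 58.1 191.9] 87.5
dep [501.93601031 243.01681726  12.6062022 ] [ 451.4902807  -275.85435445   15.38352249]
[ 10 141 165] [ 10 137 156]
fix [311. 176.] [575.3  12.7] [198.1  86.8] 20.1
cov [428. 217.] [ 446.8 -295.5] [42.5 50.1] 23.5
cov [414. 187.] [ 524.  -262.5] [63.5 51.5] 23.8
```

View pics/crop.png

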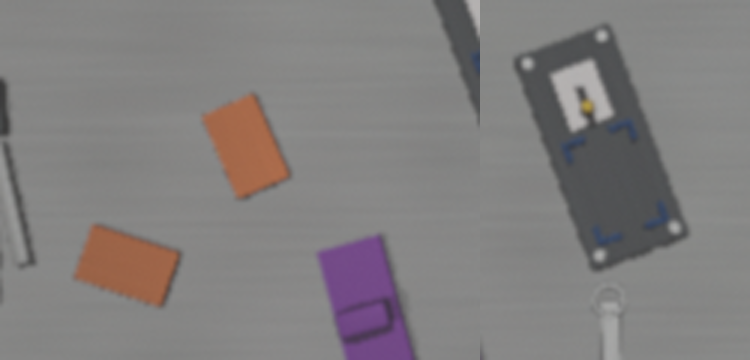

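The crop confirms two copper bars: (222,198) and (182,238) in raw pixels. The first lies at world y=245 against 347 for the other, so it is farther to the robot's right and is the coupon meant. I'll pass near the fixture on the way for a close look.

```bash
python3 - <<'E'
from h import *
d=snap('wrist'); print(np.array(d['tool_from_camera']).round(2).tolist(),d['f'],d['cx'],d['cy'])
E
cat > go.py <<'E'
# usage: go.py x y z [yaw of tool y axis mod 180]: delta in tool axes
import sys
from h import *
from scipy.spatial.transform import Rotation as Ro
s=robot.state(); R=np.array(s['orientation']).reshape(3,3); p=np.array(s['ee_pos'])
a=list(map(float,sys.argv[1:])); print('p',p.round(1),'d',(R.T@(np.array(a[:3])-p)).round(1))
if len(a)>3:
    yw=np.radians(a[3]); c=[]
    for k in (0,np.pi):
        y=np.array([np.cos(yw+k),np.sin(yw+k),0]); z=np.array([0,0,-1.]); T=np.c_[np.cross(y,z),y,z]
        c.append(np.degrees(Ro.from_matrix(R.T@T).as_rotvec()))
    print('rot',min(c,key=np.linalg.norm).round(2),'q7',s['joint_positions'][6])
E
python3 go.py 480 20 300 110; python3 go.py 503 245 250 113.7
```

```text
[[-0.0, -0.95, -0.31, 78.45], [1.0, -0.0, -0.0, 0.89], [0.0, -0.31, 0.95, -116.09], [0.0, 0.0, 0.0, 1.0]] 313.37561130094576 315.01788160667 196.07801528998382
p [ 247.7 -573.4  255.7] d [ 448.6 -452.7  -43.8]
rot [-0.07  0.01  3.36] q7 -4.30246414672595
p [ 247.7 -573.4  255.7] d [ 558.9 -650.1    6.4]
rot [-0.07  0.01 -0.34] q7 -4.30246414672595
```

```bash
python3 go.py 570 140 230 113.7
```

```text
p [ 247.7 -573.4  255.7] d [ 578.8 -527.1   26.3]
rot [-0.07  0.01 -0.34] q7 -4.30246414672595
```

apply_moves(deltas=[[45,-40,0,0,0,0,100],[90,-80,0,0,0,0,100],[135,-120,0,0,0,0,100],[170,-155,0,0,0,0,100],[205,-190,0,0,0,0,100],[240,-225,0,0,0,0,100],[275,-260,0,0,0,0,100],[310,-295,0,0,0,0,100],[345,-330,0,0,0,0,100],[380,-365,0,0,0,0,100],[415,-400,0,0,0,0,100],[450,-435,0,0,0,0,100]])

```text
time: 1.35
ee_pos: [479.1, -18.4, 256.4]
orientation: [[0.918, 0.396, 0.0], [0.396, -0.918, -0.0], [0.0, 0.0, -1.0]]
wrist_force: [2.4, 0.1, -0.7]
gripper_width: 85.3
gripper_force: 0.0
```

```bash
python3 go.py 570 140 230 113.7; python3 -c "
from h import *
s=robot.state();print(s['time'],s['wrist_force'],s['joint_positions'])"
```

```text
p [479.1 -18.4 256.4] d [ 146.2 -109.4   26.4]
rot [ 0.02 -0.01 -0.36] q7 -75.84587485652727
1.35 [ 2.40151289  0.10126902 -0.73251977] [ 11.49181172  12.76830203 -18.69593282 108.5382387    4.73875431
  59.41920232 -75.84587486]
```

apply_moves(deltas=[[36,-27,6,0,0,0,100],[73,-54,13,0,0,0,100],[109,-82,20,0,0,0,100],[146,-109,26,0,0,0,100],[146,-109,26,0,0,0,100],[146,-109,26,0,0,0,100]])

```text
time: 1.95
ee_pos: [569.4, 138.9, 229.4]
orientation: [[0.917, 0.399, -0.002], [0.399, -0.917, -0.0], [-0.002, -0.001, -1.0]]
wrist_force: [0.3, -0.6, 0.3]
gripper_width: 85.5
gripper_force: 0.0
```

```bash
python3 - <<'E'
from m import *
d=snap('wrist'); save(d,'w1.png'); pickle.dump(d,open('w1.pkl','wb'))
for nm,lo,hi,z in (('copper',(4,110,40),(14,255,255),10),('yellow',(15,100,80),(28,255,255),37),('blue',(100,90,30),(125,255,255),23),('fix',(0,0,0),(180,130,75),15)):
    for r in rects(d,lo,hi,z,10 if nm!='fix' else 2000): print(nm,*r)
E
```

```text
copper [ 94. 228.] [404.  345.5] [79.1 53.3] 70.7
copper [204. 184.] [504.5 243.9] [78.7 49.3] 23.5
yellow [243. 362.] [314.3 124.2] [ 9.5 14.9] 19.1
yellow [595. 316.] [ 545.9 -231.7] [16.9 17.7] 23.5
yellow [599. 302.] [ 563.  -223.7] [ 6.8 53.3] 23.5
yellow [433. 183.] [611.2  25.4] [10.9 10.4] 72.9
blue [439. 263.] [529.  -36.2] [9.3 4.9] 68.6
blue [392. 268.] [504.8   9.6] [21.1 21.9] 23.5
blue [446. 205.] [595.6  -6.2] [29.7 15.2] 72.1
blue [402. 202.] [575.9  35.2] [19.7 22.4] 20.1
fix [346. 310.] [447.9  86.3] [387.3 864.7] 23.5
```

View pics/w1.png

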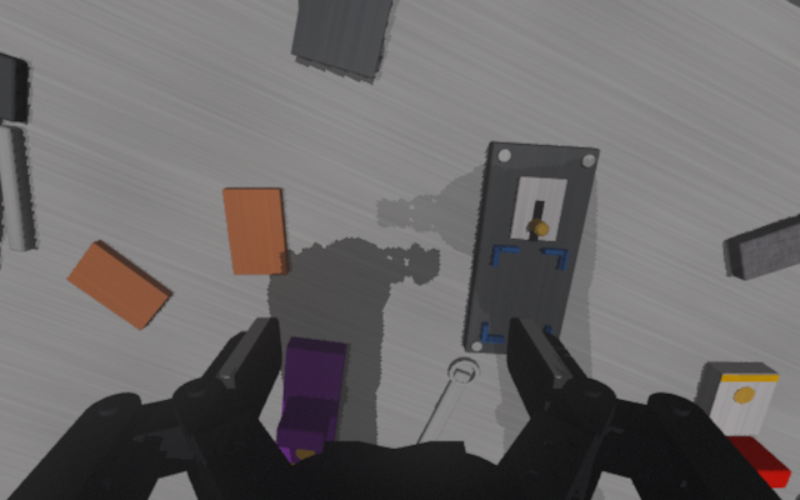

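The wrist view shows the coupon at (253,231) and the second bar at (118,285). The fixture is at (535,247) with the brass pin at (540,228), and the cover is at the lower right (745,395). I'll go to the coupon with the opening partly closed to see where the tips stand.

```bash
python3 go.py 504.5 244 110 113.5; cat > tips.py <<'E'
from h import *
d=snap('wrist'); P=cloud(d); s=robot.state(); R=np.array(s['orientation']).reshape(3,3)
T=(P-np.array(s['ee_pos']))@R
k=(abs(T[...,0])<15)&(abs(T[...,1])<70)&(T[...,2]<60)
print(s['gripper_width'],'tip z pct', np.percentile(T[k][:,2],[50,90,99,100]).round(1),'y',np.percentile(T[k][:,1],[1,50,99]).round(1))
E
python3 tips.py
```

```text
p [569.4 137.4 229.8] d [ -17.1 -123.6  119.8]
rot [ 0.01  0.08 -0.12] q7 -94.21435067570862
85.33295647319983 tip z pct [-41.8 -10.9   8.8  14.3] y [-69.1  -0.2  69.1]
```

apply_moves(deltas=[[-4,-25,24,0,0,0,75],[-8,-62,60,0,0,0,75],[-13,-92,90,0,0,0,75],[-17,-124,120,0,0,0,75],[-17,-124,120,0,0,0,75],[-17,-124,120,0,0,0,75]])

```text
time: 2.65
ee_pos: [504.5, 243.8, 110.2]
orientation: [[0.918, 0.397, -0.001], [0.397, -0.918, -0.001], [-0.001, 0.001, -1.0]]
wrist_force: [-0.1, -0.2, 0.1]
gripper_width: 64.2
gripper_force: 0.0
```

```bash
python3 tips.py; python3 - <<'E'
from m import *
d=snap('wrist')
for r in rects(d,(4,110,40),(14,255,255),10,500): print(*r)
E
python3 go.py 504.5 244 27 113.5
```

```text
64.28257426958886 tip z pct [-38.5  -9.4  14.7  22. ] y [-64.6   0.   64.6]
[147. 267.] [404.6 346.1] [78.3 54.8] 70.7
[309. 207.] [504.1 245.2] [78.1 49.2] 23.2
p [506.2 243.2 111.2] d [-1.3 -1.5 84.2]
rot [ 0.06 -0.08 -0.28] q7 -111.02946603170184
```

apply_moves(deltas=[[0,-1,25,0,0,0,75],[0,-1,50,0,0,0,75],[0,-1,72,0,0,0,75],[0,-1,85,0,0,0,75],[0,-1,85,0,0,0,75],[0,-1,85,0,0,0,40],[0,-1,85,0,0,0,20],[0,-1,85,0,0,0,20],[0,-1,85,0,0,0,20]], newtons=60)

```text
time: 3.65
ee_pos: [505.4, 245.7, 26.8]
orientation: [[0.918, 0.396, 0.002], [0.396, -0.918, 0.0], [0.002, 0.0, -1.0]]
wrist_force: [-2.0, -3.1, 7.2]
gripper_width: 47.8
gripper_force: 62.8
```

apply_moves(deltas=[[0,0,-20,0,0,0,20],[0,0,-55,0,0,0,20],[0,0,-90,0,0,0,20],[0,0,-100,0,0,0,20],[0,0,-100,0,0,0,20]])

```text
time: 4.15
ee_pos: [505.5, 246.2, 127.0]
orientation: [[0.918, 0.396, 0.003], [0.396, -0.918, 0.002], [0.004, -0.0, -1.0]]
wrist_force: [0.8, 0.6, -3.6]
gripper_width: 47.6
gripper_force: 63.6
```

```bash
python3 go.py 542 1 125 110.1; python3 -c "
from h import *
s=robot.state();print(s['gripper_width'],s['gripper_force'],s['wrist_force'],s['torque'])"
```

```text
p [505.5 246.2 127. ] d [-63.6 239.6   1.7]
rot [-0.01 -0.22  3.24] q7 -110.71974450836326
47.575502961312274 63.61641526222229 [ 0.82205098  0.59549528 -3.61387499] [-0.0309658   0.00200801 -0.05618612]
```

apply_moves(deltas=[[-5,20,1,0,0,0.5,20],[-16,60,1,0,0,1,20],[-27,100,1,0,0,1.5,20],[-38,140,1,0,0,2,20],[-48,180,1,0,0,2.5,20],[-58,220,1,0,0,3.2,20],[-64,240,1,0,0,3.2,20],[-64,240,1,0,0,3.2,20],[-64,240,1,0,0,3.2,20],[-64,240,1,0,0,3.2,20]])

```text
time: 5.15
ee_pos: [540.2, 1.2, 123.3]
orientation: [[0.938, 0.346, -0.002], [0.346, -0.938, 0.001], [-0.001, -0.001, -1.0]]
wrist_force: [-0.2, 0.0, -4.1]
gripper_width: 48.0
gripper_force: 63.6
```

```bash
python3 - <<'E'
from m import *
d=snap('wrist'); save(d,'w2.png'); pickle.dump(d,open('w2.pkl','wb'))
P=cloud(d); s=robot.state(); R=np.array(s['orientation']).reshape(3,3); print(np.array(s['ee_pos']).round(1),R.round(4).tolist())
for nm,lo,hi,z in (('copper',(4,110,40),(14,255,255),122),('yellow',(15,100,80),(28,255,255),37),('blue',(100,90,30),(125,255,255),23),('block',(0,0,130),(180,40,255),20)):
    for r in rects(d,lo,hi,z,20): print(nm,*r)
E
```

```text
[540.4   1.4 123.6] [[0.938, 0.3465, -0.0011], [0.3465, -0.938, 0.0006], [-0.0008, -0.0009, -1.0]]
copper [315. 259.] [549.1   3.7] [70.9 43.4] 19.8
yellow [604. 306.] [ 546.7 -232.1] [17.3 17.4] 80.4
yellow [607. 285.] [ 562.9 -223.1] [ 7.3 48.6] 23.3
yellow [320. 103.] [611.1  23.4] [11.  10.7] 58.8
blue [355. 144.] [590.3  -7. ] [18.7 21.6] 20.2
blue [284. 143.] [575.7  33.6] [18.  21.2] 20.2
block [190. 382.] [341.9  44.5] [27.3 65.1] 75.1
block [151. 355.] [360.2  88.5] [ 1.9 13.5] 66.5
block [349. 335.] [444.9 -56.8] [57.9 59.2] 27.1
block [603. 329.] [ 518.  -274.3] [88.9 75.8] 23.3
block [397. 242.] [535.  -66.8] [10.5 33.1] 0.2
block [426. 232.] [550.3 -85.1] [60.1  3.8] 89.8
block [493. 219.] [ 577.5 -128.3] [ 2.2 19.2] 1.5
block [469. 174.] [602.5 -95.3] [53.1  3. ] 89.6
block [320.  82.] [623.7  27.8] [52.5 39.4] 20.2
block [496. 171.] [ 597.4 -129.4] [296.5 183. ] 37.8
block [377.   9.] [675.1   9.8] [9.4 9.2] 23.2
block [265.   8.] [651.2  74.6] [9.2 9.4] 20.2
block [108. 184.] [457.5 127.5] [384.7 185.8] 3.1
```

View pics/w2.png

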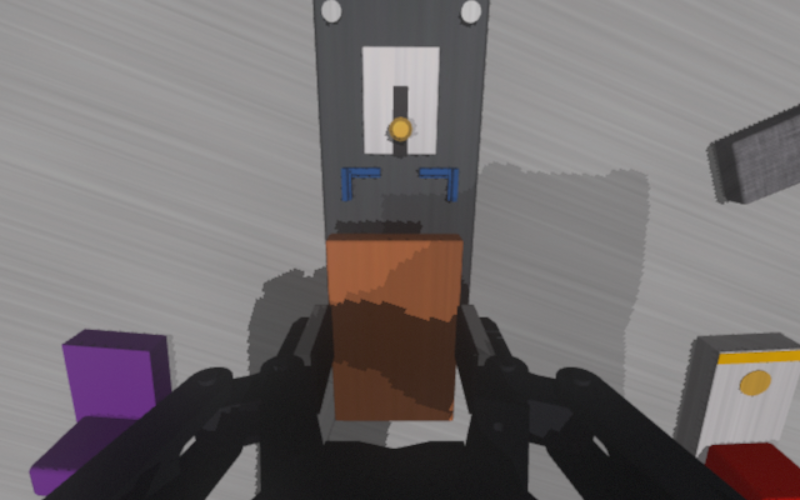

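The wrist view shows the coupon held at (395,330), the front locators at (360,178) and (440,178), the block at (400,100) and the pin at (400,128), near the -x end of its slot. The fixture yaw is 20.2°. I'll shift by (6,3) and go down for a closer check.

apply_moves(deltas=[[2,1,20,0,0,-0.1,20],[6,3,45,0,0,-0.1,20],[6,3,60,0,0,-0.1,20],[6,3,60,0,0,-0.1,20],[6,3,60,0,0,-0.1,20]])

```text
time: 5.7
ee_pos: [547.4, 0.3, 64.4]
orientation: [[0.938, 0.348, -0.001], [0.348, -0.938, 0.0], [-0.0, -0.0, -1.0]]
wrist_force: [0.4, 0.0, -3.0]
gripper_width: 47.7
gripper_force: 63.6
```

```bash
cat > ft.py <<'E'
from m import *
import sys
d=snap('wrist'); save(d,sys.argv[1]); s=robot.state(); R=np.array(s['orientation']).reshape(3,3);p=np.array(s['ee_pos'])
print(p.round(1),s['wrist_force'],np.degrees(np.arctan2(R[1,0],R[0,0])).round(2))
def tool(w,z): return ((np.r_[w,z]-p)@R)[:2].round(1)
zc=p[2]-16
for nm,lo,hi,z in (('copper',(4,100,25),(14,255,255),zc),('pin',(15,100,80),(28,255,255),37),('blue',(100,90,30),(125,255,255),23),('block',(0,0,120),(180,40,255),20)):
    for r in rects(d,lo,hi,z,50):
        t=tool(r[1],z)
        if abs(t[1])<60 and abs(t[0])<200: print(nm,r[0],r[1],r[2],r[3],'tool',t)
E
python3 ft.py w3.png
```

```text
[5.479e+02 1.000e-01 6.490e+01] [-0.77063966 -0.09086193 -3.6074304 ] 20.33
copper [315. 260.] [ 5.483e+02 -2.000e-01] [79.8 48.8] 20.3 tool [0.2 0.4]
pin [315. 120.] [611.3  23.3] [10.9 11.4] 70.4 tool [67.5  0.3]
blue [263. 307.] [498.7  14.7] [12.7  3. ] 17.5 tool [-41.1 -30.8]
blue [366. 305.] [520.8 -42.7] [15.4  2.4] 23.0 tool [-40.3  30.7]
blue [361. 172.] [590.7  -7.2] [18.7 21.1] 20.3 tool [37.6 21.7]
blue [268. 170.] [576.2  33.4] [18.6 21.3] 20.3 tool [ 38.1 -21.4]
block [353. 343.] [490.6 -46.3] [18.9 30.3] 22.2 tool [-69.9  23.6]
block [368. 321.] [508.8 -49.3] [8.3 5.6] 23.0 tool [-53.9  32.8]
block [315.  90.] [623.5  27.7] [52.8 39.5] 20.2 tool [80.4  0.4]
```

View pics/w3.png

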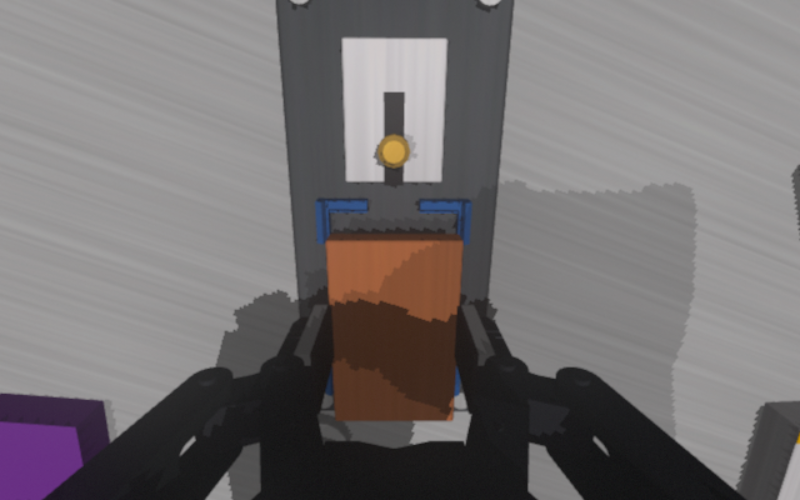

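Seen from the wrist, the gaps at the front locators (345,205)/(445,205) are even either side of the coupon, and the coupon is centred to within a millimetre. I'll lower it.

apply_moves(deltas=[[-0.7,0,6,0,0,0,20],[-0.7,0,12,0,0,0,20],[-0.7,0,17,0,0,0,20],[-0.7,0,20,0,0,0,20],[-0.7,0,22,0,0,0,20],[-0.7,0,22,0,0,0,20]])

```text
time: 6.35
ee_pos: [546.9, -0.9, 42.1]
orientation: [[0.938, 0.346, -0.0], [0.346, -0.938, -0.0], [-0.0, -0.0, -1.0]]
wrist_force: [-0.0, 0.6, -4.6]
gripper_width: 47.6
gripper_force: 63.6
```

apply_moves(deltas=[[0,0,1,0,0,0,20],[0,0,2,0,0,0,20],[0,0,2,0,0,0,20]])

```text
time: 6.65
ee_pos: [547.0, -0.9, 41.8]
orientation: [[0.938, 0.346, 0.001], [0.346, -0.938, -0.001], [0.0, 0.001, -1.0]]
wrist_force: [-5.2, -0.4, 16.2]
gripper_width: 48.0
gripper_force: 65.7
```

apply_moves(deltas=[[0,0,-1,0,0,0,70],[0,0,-1,0,0,0,70],[0,0,-1,0,0,0,70],[0,0,-20,0,0,0,72],[0,0,-60,0,0,0,72],[0,0,-100,0,0,0,72],[0,0,-115,0,0,0,72],[0,0,-115,0,0,0,72]])

```text
time: 7.45
ee_pos: [548.6, -0.8, 157.9]
orientation: [[0.938, 0.346, 0.005], [0.346, -0.938, 0.0], [0.005, 0.002, -1.0]]
wrist_force: [0.5, -1.3, 0.3]
gripper_width: 61.2
gripper_force: 0.0
```

```bash
sed -i 's/^zc=.*/zc=25/' ft.py; python3 ft.py w4.png; python3 go.py 495 -275 170 23.3
```

```text
[547.6  -1.  156.2] [-0.21869213 -0.26354337 -0.49533376] 20.24
copper [314. 196.] [546.   -2.1] [79.8 49.6] 20.2 tool [-2.2  0.4]
pin [313. 113.] [611.   23.5] [11.4 10.3] 20.4 tool [67.7 -1.2]
blue [340. 241.] [519.  -33.7] [18.1 19.5] 17.0 tool [-38.4  20.7]
blue [285. 240.] [504.    7.6] [17.3 20.3] 20.2 tool [-38.2 -23.3]
blue [343. 147.] [590.8  -6.9] [17.7 21.2] 20.2 tool [38.2 20.4]
blue [282. 147.] [576.   33.3] [17.7 21.4] 20.2 tool [ 38.2 -22.5]
block [312.  95.] [623.6  27.7] [52.8 39.7] 20.2 tool [81.  -0.8]
block [360.  33.] [675.4   9.8] [9.9 9.8] 86.2 tool [123.4  34. ]
block [265.  33.] [651.6  74.7] [9.2 9.6] 20.2 tool [123.5 -35.2]
block [362. 183.] [509.7 -18.7] [374.1 676.8] 20.1 tool [-42.    3.4]
p [547.6  -1.  156.2] d [-144.1  238.9  -13.9]
rot [-5.000e-02 -1.400e-01  8.694e+01] q7 -85.71827959841224
```

View pics/w4.png

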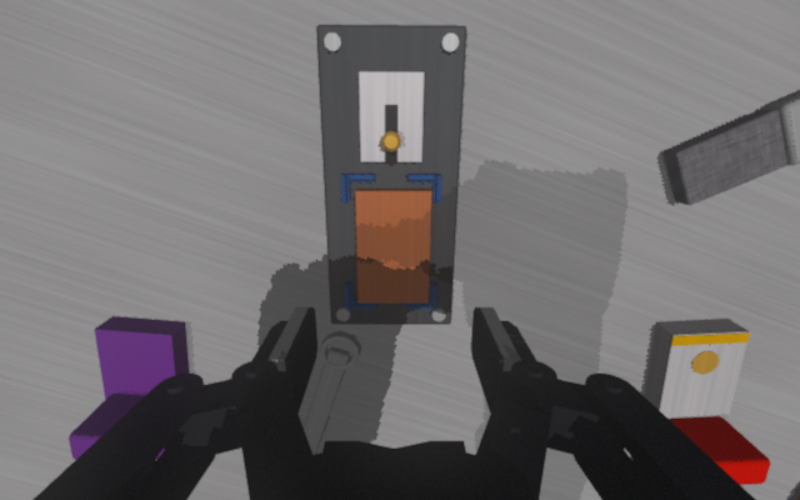

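```bash
python3 - <<'E'
from m import *
d=snap('wrist'); P=cloud(d); s=robot.state(); R=np.array(s['orientation']).reshape(3,3); p=np.array(s['ee_pos'])
hsv=cv2.cvtColor(d['image'],cv2.COLOR_RGB2HSV); m=cv2.inRange(hsv,(4,100,25),(14,255,255))
m[:140]=0;m[260:]=0;m[:,:270]=0;m[:,360:]=0
m=cv2.erode(m,np.ones((5,5)))>0
Q=P[m]; Q=Q[~np.isnan(Q[:,0])]; c,sn=np.cos(np.radians(20.2)),np.sin(np.radians(20.2))
L=(Q[:,:2]-[547,0])@np.array([[c,-sn],[sn,c]])
A=np.c_[L,np.ones(len(L))]; k=np.linalg.lstsq(A,Q[:,2],rcond=None)[0]
print('copper slopes deg',np.degrees(k[:2]),'z',k[2],len(Q),np.std(Q[:,2]-A@k))
# base steel
D=P.reshape(-1,3); LL=(D[:,:2]-[547,0])@np.array([[c,-sn],[sn,c]])
for nm,xr,yr in (('left',(-35,30),(32,42)),('right',(-35,30),(-42,-32)),('block',(60,100),(-18,-9)),('tail',(-62,-56),(-30,30))):
    q=(LL[:,0]>xr[0])&(LL[:,0]<xr[1])&(LL[:,1]>yr[0])&(LL[:,1]<yr[1]); print(nm,np.nanmedian(D[q,2]),np.polyfit(LL[q,0],D[q,2],1))
E
```

```text
copper slopes deg [ 0.08522695 -0.00481398] z 23.513021555567068 4834 0.6406229721836552
left 166.7534741015337 [  2.54169741 112.19383581]
right 165.35859012665279 [  2.58521868 123.49401356]
block 18.55182937841856 [4.69323286e-04 1.85351911e+01]
tail 13.503311773443073 [-3.98503452e-03  1.32777862e+01]
```

The coupon is seated flat: its top is 10 mm above the base and 5 mm above the block, level within 0.1°, and released. On to the cover, turning the tool -93°.

apply_moves(deltas=[[-10,16,-20,0,0,-8,60],[-25,40,-24,0,0,-16,50],[-40,64,-24,0,0,-24,50],[-55,88,-24,0,0,-32,50],[-70,112,-24,0,0,-40,50],[-85,136,-24,0,0,-48,50],[-100,160,-24,0,0,-56,50],[-115,184,-24,0,0,-64,50],[-130,208,-24,0,0,-72,50],[-145,230,-24,0,0,-80,50],[-152,239,-24,0,0,-88,50],[-152,239,-24,0,0,-93.1,50]])

```text
time: 8.75
ee_pos: [485.2, -280.2, 177.2]
orientation: [[-0.398, 0.917, -0.003], [0.917, 0.398, 0.001], [0.002, -0.002, -1.0]]
wrist_force: [0.4, 0.8, -0.3]
gripper_width: 42.6
gripper_force: 0.0
```

apply_moves(deltas=[[0,0,0,0,0,0,50],[0,0,0,0,0,0,50]])

```text
time: 8.95
ee_pos: [486.7, -277.3, 178.2]
orientation: [[-0.394, 0.919, -0.001], [0.919, 0.394, 0.001], [0.002, -0.001, -1.0]]
wrist_force: [1.1, 0.6, -0.6]
gripper_width: 42.9
gripper_force: 0.0
```

```bash
python3 - <<'E'
from m import *
d=snap('wrist'); save(d,'w5.png'); s=robot.state(); R=np.array(s['orientation']).reshape(3,3);p=np.array(s['ee_pos']); print(p,R.round(3).tolist(),s['joint_positions'][6],s['time'],s['gripper_width'])
for nm,lo,hi,z in (('red',(0,150,110),(4,255,255),65),('yel',(15,100,80),(28,255,255),20)):
    for r in rects(d,lo,hi,z,40): print(nm,*r)
P=cloud(d)
q=(np.hypot(P[...,0]-487,P[...,1]+278)<80)
for z0,z1 in ((58,70),(14,24)):
    k=q&(P[...,2]>z0)&(P[...,2]<z1)
    if k.sum(): print(z0,k.sum(),np.nanmedian(P[k][:,2]),cv2.minAreaRect(P[k][:,:2].astype(np.float32)))
E
python3 go.py 488 -278 50 23.3
```

```text
[ 486.91448379 -277.17604044  178.50248719] [[-0.395, 0.919, -0.001], [0.919, 0.395, 0.001], [0.001, -0.0, -1.0]] 27.66350675895872 9.0 42.755053146821176
red [312. 212.] [ 488.5 -286.9] [20.1 22.7] 23.7
yel [299. 330.] [ 532.  -433.5] [78.4 24.1] 5.5
yel [141. 288.] [ 369.  -447.2] [61.1 26.9] 5.1
yel [558. 278.] [ 755.  -274.5] [18.  92.1] 45.0
yel [378. 186.] [ 540.1 -255.7] [18.5 18. ] 23.2
yel [400. 185.] [ 558.5 -247.6] [ 7.8 55.8] 23.3
yel [187.  14.] [ 341.7 -189.6] [ 7.4 24.7] 47.2
yel [155.   8.] [ 317.8 -196.3] [19.3 12.9] 23.2
58 1475 63.28749536543768 ((485.43890380859375, -279.20654296875), (21.456554412841797, 43.42007064819336), 23.795291900634766)
14 8088 18.59513397061926 ((493.366943359375, -276.27703857421875), (146.46388244628906, 56.68904495239258), 23.147216796875)
p [ 486.9 -277.2  178.5] d [ -1.4   0.7 128.5]
rot [-0.03 -0.08 -0.04] q7 27.66350675895872
```

View pics/w5.png

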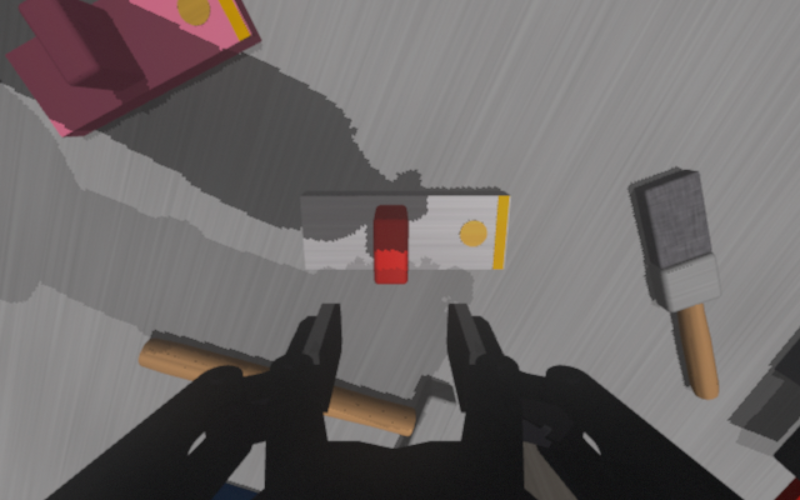

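The cover is silver with a red handle at (391,245) and its disc at (473,233), stripe to the right. The pink decoy is at the upper left. I'll descend and grip.

apply_moves(deltas=[[-1.3,-2.3,30,0,0,0,50],[-1.3,-2.3,65,0,0,0,50],[-1.3,-2.3,100,0,0,0,50],[-1.3,-2.3,122,0,0,0,50],[-1.3,-2.3,128.5,0,0,0,50],[-1.3,-2.3,128.5,0,0,0,50],[-1.3,-2.3,128.5,0,0,0,15],[-1.3,-2.3,128.5,0,0,0,0],[-1.3,-2.3,128.5,0,0,0,0],[-1.3,-2.3,128.5,0,0,0,0]], newtons=100)

```text
time: 10.0
ee_pos: [486.3, -280.2, 52.4]
orientation: [[-0.396, 0.918, 0.002], [0.918, 0.396, -0.001], [-0.002, 0.001, -1.0]]
wrist_force: [-0.5, 1.0, 7.5]
gripper_width: 20.7
gripper_force: 99.2
```

```bash
python3 go.py 485.3 -279.3 50 23.3
```

```text
p [ 486.3 -280.2   52.4] d [ 1.2 -0.6  2.4]
rot [0.08 0.11 0.05] q7 20.740793279138213
```

apply_moves(deltas=[[0,0,-10,0,0,0,0],[0,0,-30,0,0,0,0],[0,0,-50,0,0,0,0],[0,0,-70,0,0,0,0],[0,0,-70,0,0,0,0],[0,0,-70,0,0,0,0]])

```text
time: 10.6
ee_pos: [485.2, -280.1, 120.8]
orientation: [[-0.396, 0.918, 0.0], [0.918, 0.396, -0.001], [-0.001, -0.0, -1.0]]
wrist_force: [-0.4, 0.1, -7.0]
gripper_width: 20.7
gripper_force: 98.7
```

```bash
python3 go.py 555 2.3 122 20.2;  python3 -c "
from h import *
s=robot.state();print(s['gripper_width'],s['gripper_force'],s['wrist_force'],s['torque'])"
```

```text
p [ 485.2 -280.1  120.8] d [231.7 176.   -1.3]
rot [-0.    0.03  3.14] q7 24.85380129168837
20.678323286079465 98.6896812915802 [-0.4063933   0.11767443 -7.02679992] [0.0002429  0.10508187 0.00863543]
```

apply_moves(deltas=[[18,13,0,0,0,0.5,0],[48,37,0,0,0,1,0],[80,61,0,0,0,1.5,0],[112,85,0,0,0,2,0],[144,109,0,0,0,2.5,0],[176,134,0,0,0,3.1,0],[206,157,0,0,0,3.1,0],[226,172,0,0,0,3.1,0],[232,176,0,0,0,3.1,0],[232,176,0,0,0,3.1,0],[232,176,0,0,0,3.1,0]])

```text
time: 11.7
ee_pos: [554.3, 1.4, 119.8]
orientation: [[-0.345, 0.938, -0.002], [0.938, 0.345, -0.001], [-0.0, -0.002, -1.0]]
wrist_force: [0.4, 0.1, -6.0]
gripper_width: 20.8
gripper_force: 98.6
```

```bash
python3 go.py 555 2.3 95 20.2; python3 - <<'E'
from m import *
d=snap('wrist'); save(d,'w6.png'); s=robot.state(); R=np.array(s['orientation']).reshape(3,3);p=np.array(s['ee_pos']); print(p,s['wrist_force'],s['time'])
zt=p[2]-32
for r in rects(d,(15,100,80),(28,255,255),zt,40):
    t=(np.r_[r[1],zt]-p)@R
    if np.hypot(*t[:2])<130: print('yel',*r,t.round(1))
E
```

```text
p [554.3   1.4 119.8] d [ 0.6  1.  24.8]
rot [-0.13  0.02  0.01] q7 -8.36644131046313
[554.42534796   0.93318947 119.99862832] [-0.34608328 -0.67037799 -6.618316  ] 11.75
yel [428. 247.] [609.2  23.6] [19.1 18.5] 20.2 [ 2.4 59.3 31.9]
yel [466. 244.] [627.7  30.6] [ 8.  54.9] 20.1 [ 2.6 79.1 31.8]
```

View pics/w6.png

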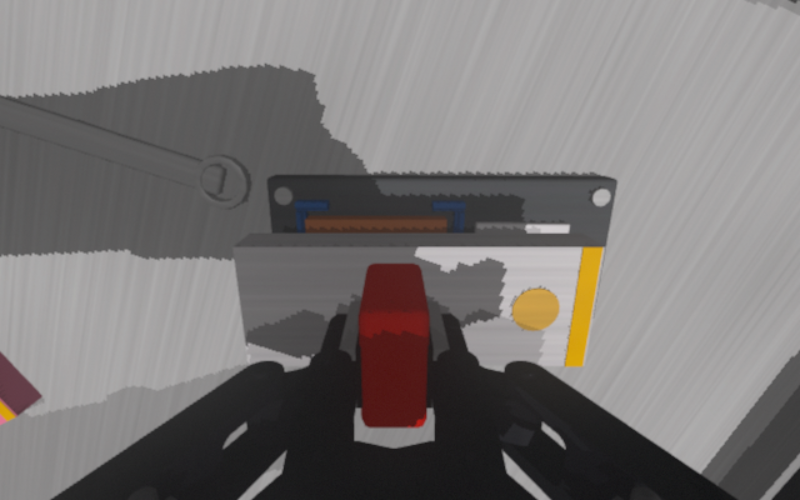

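The disc is at (535,309), the cover is level over the fixture, and the yellow end is toward the pin end. The hole needs about 1.5 mm more along +x and 0.7 mm back in tool x. I'll lower it close to the tip.

apply_moves(deltas=[[-0.3,0.5,8,0,0,0,0],[-0.7,1.5,18,0,0,0,0],[-0.7,1.5,26,0,0,0,0],[-0.7,1.5,28,0,0,0,0],[-0.7,1.5,28,0,0,0,0]])

```text
time: 12.25
ee_pos: [556.3, 2.6, 92.1]
orientation: [[-0.346, 0.938, -0.001], [0.938, 0.346, 0.0], [0.0, -0.001, -1.0]]
wrist_force: [0.1, 1.1, -5.4]
gripper_width: 20.9
gripper_force: 98.6
```

apply_moves(deltas=[[0,0,1,0,0,0,0],[0,0,2,0,0,0,0],[0,0,3,0,0,0,0],[0,0,4,0,0,0,0],[0,0,4,0,0,0,0]])

```text
time: 12.75
ee_pos: [556.7, 2.7, 88.7]
orientation: [[-0.346, 0.938, -0.0], [0.938, 0.346, -0.0], [-0.0, -0.0, -1.0]]
wrist_force: [-0.6, -0.2, -5.1]
gripper_width: 20.8
gripper_force: 98.6
```

apply_moves(deltas=[[0,0,1,0,0,0,0],[0,0,2,0,0,0,0],[0,0,3,0,0,0,0],[0,0,3,0,0,0,0]])

```text
time: 13.15
ee_pos: [556.6, 2.7, 85.6]
orientation: [[-0.346, 0.938, -0.0], [0.938, 0.346, -0.0], [0.0, -0.0, -1.0]]
wrist_force: [0.2, -0.3, -5.7]
gripper_width: 20.9
gripper_force: 98.6
```

apply_moves(deltas=[[0,0,1,0,0,0,0],[0,0,2,0,0,0,0],[0,0,3,0,0,0,0],[0,0,4,0,0,0,0],[0,0,5,0,0,0,0],[0,0,5,0,0,0,0]])

```text
time: 13.75
ee_pos: [556.7, 2.7, 80.6]
orientation: [[-0.346, 0.938, -0.0], [0.938, 0.346, -0.0], [0.0, -0.0, -1.0]]
wrist_force: [-0.2, -0.3, -5.3]
gripper_width: 20.8
gripper_force: 98.6
```

apply_moves(deltas=[[0,0,1,0,0,0,0],[0,0,2,0,0,0,0],[0,0,3,0,0,0,0],[0,0,3,0,0,0,0]])

```text
time: 14.15
ee_pos: [556.7, 2.7, 77.7]
orientation: [[-0.346, 0.938, -0.0], [0.938, 0.346, -0.0], [-0.0, -0.0, -1.0]]
wrist_force: [-0.2, -0.1, -6.6]
gripper_width: 21.0
gripper_force: 98.6
```

apply_moves(deltas=[[0,0,0.5,0,0,0,0],[0,0,1,0,0,0,0],[0,0,1,0,0,0,0],[0,0,1,0,0,0,0]])

```text
time: 14.55
ee_pos: [556.7, 2.7, 77.4]
orientation: [[-0.346, 0.938, 0.0], [0.938, 0.346, -0.0], [-0.0, -0.0, -1.0]]
wrist_force: [-4.8, -1.3, 5.5]
gripper_width: 20.6
gripper_force: 100.1
```

It's seated: contact came at z=77.4, where the home position would be. I'll regrip to make sure the cover lies flat, then press.

apply_moves(deltas=[[0,0,-0.8,0,0,0,0],[0,0,-0.8,0,0,0,40],[0,0,-0.8,0,0,0,40],[0,0,-0.8,0,0,0,40]])

```text
time: 14.95
ee_pos: [557.3, 2.9, 77.9]
orientation: [[-0.346, 0.938, 0.001], [0.938, 0.346, 0.0], [-0.0, 0.001, -1.0]]
wrist_force: [0.2, -0.5, 0.7]
gripper_width: 34.0
gripper_force: 0.0
```

```bash
python3 - <<'E'
from m import *
d=snap('wrist'); P=cloud(d); s=robot.state(); R=np.array(s['orientation']).reshape(3,3); p=np.array(s['ee_pos']); print(p,s['wrist_force'],s['gripper_width'])
c,sn=np.cos(np.radians(20.2)),np.sin(np.radians(20.2))
L=(P[...,:2]-[556.7,2.7])@np.array([[c,-sn],[sn,c]])
k=((abs(L[...,0])>30)&(L[...,0]<78)&(L[...,0]>-60)&(abs(L[...,1])<25)&(abs(P[...,2]-44)<7))
Q=P[k];A=np.c_[L[k],np.ones(k.sum())];f=np.linalg.lstsq(A,Q[:,2],rcond=None)[0]
print('plate slope',np.degrees(f[:2]),'z',f[2],k.sum(),Q[:,2].min(),Q[:,2].max())
for r in rects(d,(15,100,80),(28,255,255),45,40):
    if np.hypot(*(r[1]-[611,23]))<40: print('yel',*r)
E
```

```text
[557.18484016   2.89892728  77.81020854] [-0.51215757  0.05926495  0.20452505] 34.15908807407856
plate slope [0.11732204 0.00638869] z 43.55811975106411 11181 41.4933549448634 45.79628454864985
yel [426. 247.] [612.1  24.6] [19.2 19.1] 70.9
yel [464. 244.] [630.7  31.5] [ 8.  55.4] 20.2
```

The plate is flat (0.1°), with its top at 45 mm after the 1.5 mm depth bias: home. I'll regrip and press.

apply_moves(deltas=[[0,0,0,0,0,0,15],[0,0,0,0,0,0,0],[0,0,0,0,0,0,0],[0,0,0,0,0,0,0],[0,0,0.6,0,0,0,0],[0,0,1,0,0,0,0],[0,0,1,0,0,0,0],[0,0,1,0,0,0,0]], newtons=100)

```text
time: 15.8
ee_pos: [556.8, 2.7, 77.8]
orientation: [[-0.346, 0.938, 0.001], [0.938, 0.346, -0.001], [-0.001, 0.0, -1.0]]
wrist_force: [-6.7, -2.5, 18.3]
gripper_width: 20.9
gripper_force: 100.1
```

apply_moves(deltas=[[0,-0.2,-0.2,0,0,0,0],[0,-0.4,-0.3,0,0,0,0],[0,-0.4,-0.3,0,0,0,0],[0,-0.4,-0.3,0,0,0,0]])

```text
time: 16.2
ee_pos: [556.7, 2.7, 77.8]
orientation: [[-0.346, 0.938, 0.001], [0.938, 0.346, -0.0], [-0.001, 0.001, -1.0]]
wrist_force: [-4.3, -1.3, 11.4]
gripper_width: 20.7
gripper_force: 99.3
```

apply_moves(deltas=[[0,0,0,0,0,0,0],[0,0,0,0,0,0,0],[0,0,0,0,0,0,0],[0,0,0,0,0,0,0],[0,0,0,0,0,0,0]])

```text
time: 16.7
ee_pos: [556.7, 2.7, 77.8]
orientation: [[-0.346, 0.938, 0.001], [0.938, 0.346, -0.0], [-0.001, 0.001, -1.0]]
wrist_force: [-3.2, -1.2, 11.7]
gripper_width: 20.6
gripper_force: 99.3
```

apply_moves(deltas=[[0,0,0.15,0,0,0,0],[0,0,0.15,0,0,0,0],[0,0,0.15,0,0,0,0],[0,0,0.15,0,0,0,0],[0,0,0.15,0,0,0,0],[0,0,0.15,0,0,0,0],[0,0,0.15,0,0,0,0],[0,0,0.15,0,0,0,0]])

```text
time: 17.5
ee_pos: [556.7, 2.7, 77.8]
orientation: [[-0.346, 0.938, 0.001], [0.938, 0.346, -0.0], [-0.001, 0.001, -1.0]]
wrist_force: [-3.7, -1.6, 14.7]
gripper_width: 20.9
gripper_force: 99.4
```

The push holds steady at 14.7 N, so I'm handing in.

```bash
python3 -c "
from bench import robot
print(robot.state()['wrist_force']); print(robot.close_job())"
```

```text
[-3.68773559 -1.58921133 14.66709936]
the job is handed in; nothing more can be done
None
```

The job is handed in at 17.5 s: the coupon is flat and square in the pocket, and the cover is home on the pin, flat on the coupon, still gripped and pressed down with about 14.7 N; the hand-in gave no verdict.

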